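# Convert the ring-gauge fixture: press in the new insert, rock out the tight locating block

## Robot

A 6-joint arm with a two-finger parallel gripper is mounted at the origin on the work surface. World frame = base frame: x ahead of the robot, y to its left, z up, the work surface at z = 0. Lengths are in m, angles in rad, forces in N, time in s.
With the tool pointing down it reaches from about 0.35 to 0.725 m from the base axis. Payload 6 kg.
Tool frame: the origin (TCP) lies between the finger pads; the fingertips stand 11 mm ahead of it and the grasp point (between the pads) lies 8 mm behind it; z points along the fingers, y is the line along which they close (so a half turn about z gives the same grasp; the last joint's range is limited). The gripper opens to 85 mm and grips with 20 to 120 N. Pads are 22 mm wide; open, the fingers measure 114 mm over their backs; the gripper's body (76 mm by 85 mm) begins 54 mm behind the grasp point. The pads swing forward as they close: fully open they stand 13 mm farther back than shut.
Start: joints at [1.471, 0.04, 0.085, 0, -1.615, -0.334], TCP at [0.252, 0.544, 0.242] pointing down, gripper open.
Joint ranges: [-2.56, 2.56], [-1.29, 2.01], [-1.08, 1.49], [-3.29, 1.98], [-2.81, -0.18], [-2.99, 2.99]. Speed limits (rad/s): [2.57, 2.57, 3.01, 3.14, 3.14, 3.14].

## Interface

Orientations are given as a unit quaternion [x, y, z, w].
In Python, from rig import robot, eyes gives the robot as it stands.
- The arm moves only by the tool servo_tool, never from a script. Its arguments are lists of equal length, an entry for each row: "hand": the opening, from 0 (shut) to 1 (fully open); "delta_pos": the shift along the world's x, y, z in mm, a list of three; "yaw": the turn about the world's z in rad. A call has 1 to 20 rows; each row is the pose to reach, as a shift and turn from the pose commanded when the call began; what a row does not reach only later rows make up. A row lasts 1/12 s, in which the tool goes at most 41.7 mm and 7.16 degrees, less where a joint would pass 70% of its speed; a pose out of reach is approached as far as the arm can. A call with a gripper value outside its range is refused whole. The fingers move at their own pace and stop on an object; "squeeze" is the grip in N (left out, the last holds). Time passes only in rows, so rows that repeat a pose let the fingers close. It gives the time, the measured TCP pose, the force, the opening and the grip force at its end, in the units of the state.
- robot.read_state(): the state, without advancing time (a new reading comes with each control period).
- eyes.snapshot(name): name is "scene" or "top" or "wrist"; returns the picture (384x512x3 uint8, red, green, blue); there is no depth.
- eyes.camera_params(name): a dict with "vfov" (degrees; the focal length in pixels is half the picture's height over the tangent of half this angle, whatever the lens; pixels are square), "cx", "cy" (the principal point, pixels), "rvec" (rotation vector, rad) and "tvec" (3), from world to camera coordinates, as OpenCV has them; the wrist camera has in their place "hand_eye" (4x4, takes a point from camera to tool coordinates, whose origin is the TCP and whose axes are the flange's). Camera axes: x right, y down, z forward; pixel columns grow to the right and rows downward; lengths in m; the calibration is good to about 2 mm. A picture is of the moment at which its call begins: read the wrist's pose just before it. camera_params takes no time and is no camera call.
- robot.job_done(): hands the job in; it is judged then, once.
The state is a dict: "time_s": time; "q": joint angles; "joint_vel": joint speeds; "tau": joint torques, N m; "tcp_pos": TCP position; "ee_rot": TCP orientation; "wrist_force": force on the tool from outside, world axes, zero at the start; "wrist_torque": the same for the moment, N m; "finger_gap": opening from 0.0 (shut) to 1.0 (fully open); "finger_force": force on a finger pad.
Only numpy, scipy, OpenCV 4.12 (cv2) and the standard library are available. Lean on these libraries where they do the work, as an engineer would, in place of code of your own. Each camera call takes 0.05 s, during which the arm holds its last target. There are 200 camera calls.

## Task

Convert the measuring fixture on the bench: first put the rectangular insert with the flat upright rib into the fixture's empty rectangular recess and press it down fully home, its plate flush with the fixture's top. Then take the tall locating block that is stuck between the two stiff brass pads, rock it to one side and to the other until it frees, lift it out and finish while still holding it, upright and still, over its seat with its foot just clear of the pads, about a finger's breadth above their tops. Leave everything else on the bench where it is.

Things in the scene. Friction and masses are not known exactly. Their poses are not given: they have to be found in the camera images.
- fixture: Steel fixture plate bolted to the bench, 110 (x) by 220 mm (y, from -105 to +115), 20 mm thick; origin on the bench, z up. Recess at y = -60 mm, seat of the tall block at y = +55 mm. Beside the seat two dark end blocks (y = 2 to 14 and 96 to 108 mm, 52 mm along x) rise to 50 mm above the bench, the brass pads between them to 45 mm. Yaw varies.
- recess (a point): Centre of the recess's mouth, on the plate's top (20 mm above the bench). Recess 44 (fixture x) by 34 mm (fixture y), 14 mm deep: 2 mm of play all round. A stiff black pad (24 x 18 mm) stands 4 mm up from its floor, so a part merely dropped in stays 4 mm proud; pressed down with some 7 N or more the pad sinks level with the floor and stays there.
- recess_floor (a point): Centre of the recess's floor, 14 mm below its mouth. The insert's origin comes here when it is fully home.
- insert: Aluminium insert, 120 g: plate 40 (x) by 30 (y) by 14 mm with a flat upright rib, 36 (x) by 12 mm (y), its top 51 mm above the underside; grip it across the rib's 12 mm. Origin at the centre of the underside, z up. Fits the recess with its x along the fixture's x, either way round; home, the plate is flush with the fixture's top. Starts upright on the bench, left or right of the fixture.
- seat (a point): Centre of the floor of the tall block's seat, 6 mm above the bench. The seat is a slot 26 mm wide (fixture y) and 38 mm long (fixture x), 14 mm deep.
- block: Aluminium locating block, 280 g, 110 mm tall, in the seat, axes along the fixture's. Origin at the centre of the underside. Foot 36 (x) by 24 mm (y), 21 mm high, round below (12 mm radius about an x line 12 mm up): it rocks about that line to +y and -y. Neck 16 mm wide (y) up to 56 mm, head 36 (x) by 30 mm (y) from 56 to 102 mm. The pads overhang the foot: pulled straight up it stops after 4 mm.
- block_head (a point): Point on the block's axis, 82 mm above its underside: where to grip the head. Leaning the block 0.25 to 0.3 rad to one side, then to the other (about 8 N here) pushes both pads back enough; brought upright again it lifts straight out.
- pad_left (a joint): Brass pad on the seat's +y side: how far it is pushed back towards fixture +y, 0 to 0.009 m. At 0 its face is 8.5 mm from the seat's centre, 0.5 mm off the block's neck. It slides stiffly (16 N) and stays where pushed. Its lip reaches from 25 to 39 mm above the seat's floor. The foot passes when both pads are over 4 mm back (5.5 mm gives room).
- pad_right (a joint): Brass pad on the seat's -y side: the same, pushed back towards fixture -y.
- round_insert: Bystander, to be left alone: round insert, 38 mm disc with a 16 mm post, 48 mm tall, same metal; not the one wanted.
- ring_a: Bystander, to be left alone: steel ring, 68 mm across, 18 mm high, lying.
- ring_b: Bystander, to be left alone: steel ring, 52 mm across, 16 mm high, lying.
- screwdriver: Bystander, to be left alone: screwdriver 170 mm long, lying beyond the fixture.
- plug_gauge: Bystander, to be left alone: standing steel plug gauge, 28 mm across, 85 mm tall.
- oil_bottle: Bystander, to be left alone: small white bottle, 52 mm across, 120 mm tall.
- caliper: Bystander, to be left alone: caliper 200 mm long, lying flat.

How it is judged:
By the outcome, as a careful person would: the job done as asked, in the order asked, and still so for the second after the job is handed in, while the arm keeps its last pose, push and grip.
It also fails if it takes over 64 s, if anything falls off the work surface, if the arm or the gripper's body presses on something with over 40 N, if the wrist force passes 120 N, or if a joint passes its speed limit or range.

## Working session

There is one attempt and no reset: what is moved stays moved. The work goes in short steps, Python scripts to look and compute and a tool call to move; the robot and the scene stay as the last step left them, time stands still between calls to the robot, and variables do not carry over. Pictures are saved under pics/ and viewed, at most 11 in all, crops included, and the job is handed in when it is done.

Besides the shell and the picture viewer there is one more tool, called after "Emit:" as name(argument=value, ...) on one line, values as JSON. servo_tool: Moves the arm, as the interface text tells. Its arguments: {"type":"object","properties":{"hand":{"type":"array"},"delta_pos":{"type":"array"},"yaw":{"type":"array"},"squeeze":{"type":"number"}},"required":["hand","delta_pos","yaw"]}

```bash
mkdir -p pics; ls
python3 - <<'E'
from rig import robot, eyes
import cv2,numpy as np
for n in("top","scene"):
    im=eyes.snapshot(n); cv2.imwrite(f"pics/{n}0.png",cv2.cvtColor(im,cv2.COLOR_RGB2BGR))
    print(n,eyes.camera_params(n))
print(eyes.camera_params("wrist")); print(robot.read_state())
E
```

```text
pics
top {'vfov': 49.54801002666042, 'cx': 254.04060159375936, 'cy': 183.59233151602547, 'rvec': array([ 2.14945415, -2.18960737,  0.12278098]), 'tvec': array([-0.03260322,  0.56334893,  1.46910139])}
scene {'vfov': 50.01193921038527, 'cx': 261.6851066534867, 'cy': 193.0499564755771, 'rvec': array([ 1.71494998,  2.02624868, -0.6393669 ]), 'tvec': array([ 0.11429116, -0.40610381,  1.63456184])}
{'vfov': 66.26007515646987, 'cx': 252.87876922055435, 'cy': 192.87514614070847, 'hand_eye': array([[ 2.34867863e-05, -9.44771691e-01, -3.27729234e-01,
         8.51258323e-02],
       [ 9.99999858e-01,  1.96724113e-04, -4.95447380e-04,
        -7.20549095e-04],
       [ 5.32556902e-04, -3.27729175e-01,  9.44771562e-01,
        -1.31444220e-01],
       [ 0.00000000e+00,  0.00000000e+00,  0.00000000e+00,
         1.00000000e+00]])}
{'time_s': 0.1, 'q': array([ 1.47073768e+00,  4.07284666e-02,  8.39235781e-02, -3.99934077e-04,
       -1.61549810e+00, -3.33679517e-01]), 'joint_vel': array([-0.00032551, -0.00063899,  0.00334491,  0.00157483, -0.00135979,
       -0.00238504]), 'tau': array([-5.35193991e-03, -3.69340825e+01,  3.48283374e+01,  6.95174396e+00,
       -4.44034726e-03, -3.43278728e-06]), 'tcp_pos': array([0.25198892, 0.54421632, 0.24140064]), 'ee_rot': array([ 9.76577518e-01, -2.15164458e-01, -1.10615899e-04,  7.71477743e-04]), 'wrist_force': array([0.38290842, 0.46579147, 0.69137105]), 'wrist_torque': array([-0.03410673,  0.07894483,  0.02537398]), 'finger_force': 0.0, 'finger_gap': 0.9957621331765424}
```

```bash
cd pics; python3 -c "
import cv2
for n in('top0','scene0'):
    im=cv2.imread(n+'.png'); cv2.imwrite(n+'b.png',cv2.resize(im,(800,600),interpolation=cv2.INTER_CUBIC))"
```

```text
(no output)
```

View pics/top0b.png

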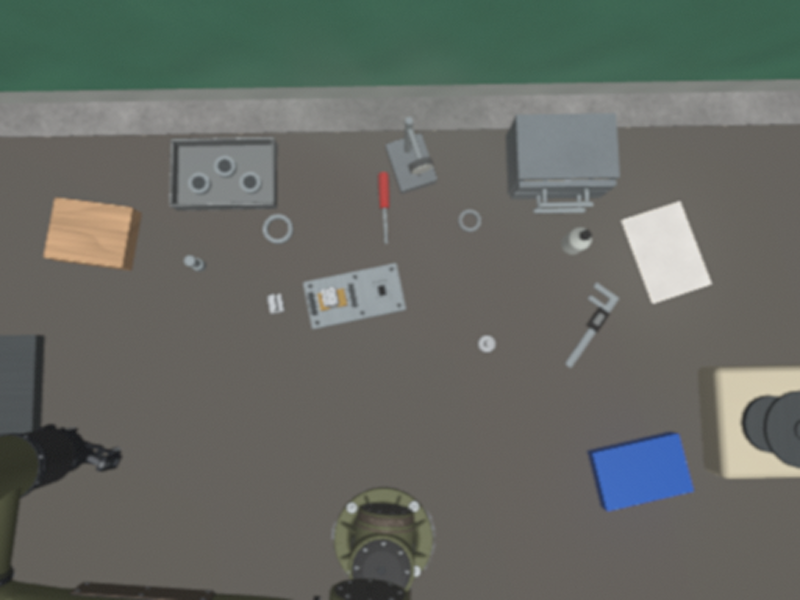

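View pics/scene0b.png

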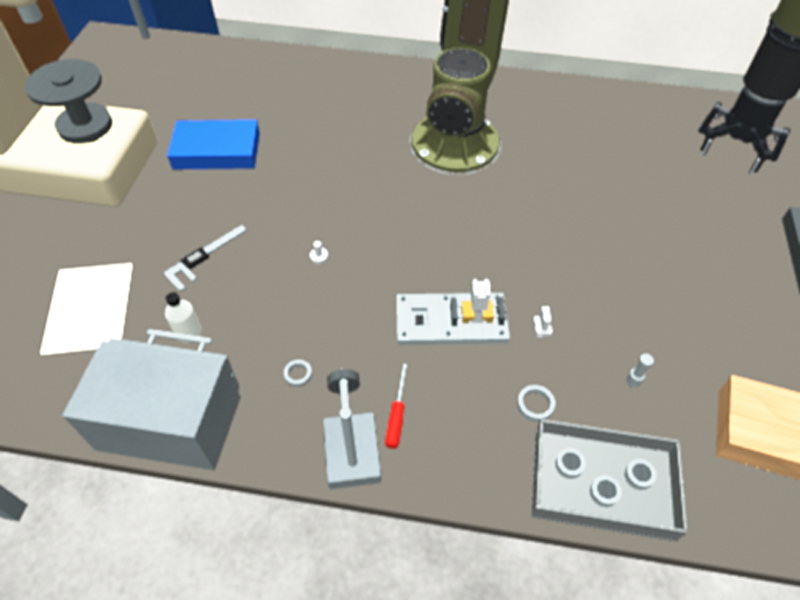

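The top view shows the fixture with corners near (304,282), (397,264), (406,308) and (313,328) in the 800x600 picture, and the ribbed insert at (276,303). The block is between the brass pads at (330,297), and the recess is at (382,291).

```bash
cat > h.py <<'E'
from rig import robot, eyes
import cv2,numpy as np
from scipy.spatial.transform import Rotation as R
def cam(n,st=None):
    p=eyes.camera_params(n); f=192/np.tan(np.radians(p['vfov'])/2)
    K=np.array([[f,0,p['cx']],[0,f,p['cy']],[0,0,1]])
    if n=='wrist':
        T=np.eye(4);T[:3,:3]=R.from_quat(st['ee_rot']).as_matrix();T[:3,3]=st['tcp_pos']
        C=T@p['hand_eye']; return K,C[:3,:3],C[:3,3]
    Rm=cv2.Rodrigues(p['rvec'])[0]; return K,Rm.T,-Rm.T@p['tvec']
def onplane(c,uv,z):
    K,Rc,o=c; uv=np.atleast_2d(uv).astype(float)
    d=(Rc@np.linalg.inv(K)@np.c_[uv,np.ones(len(uv))].T).T
    return o+d*((z-o[2])/d[:,2])[:,None]
def proj(c,P):
    K,Rc,o=c; q=(K@(Rc.T@(np.atleast_2d(P)-o).T)).T
    return q[:,:2]/q[:,2:]
def snap(n,name,k=1.5):
    st=robot.read_state(); im=eyes.snapshot(n)[:,:,::-1].copy()
    cv2.imwrite(f'pics/{name}.png',im); cv2.imwrite(f'pics/{name}b.png',cv2.resize(im,None,fx=k,fy=k,interpolation=cv2.INTER_CUBIC))
    np.savez(f'pics/{name}.npz',q=st['ee_rot'],p=st['tcp_pos'])
    return st,im
def load(name):
    d=np.load(f'pics/{name}.npz'); return cam('wrist',dict(ee_rot=d['q'],tcp_pos=d['p'])),cv2.imread(f'pics/{name}.png')
E
python3 - <<'E'
from h import *
c=cam('top'); s=1.5625
P=onplane(c,np.array([[304,282],[397,264],[406,308],[313,328]])/s,.02); print(P)
print(onplane(c,np.array([[276,303]])/s,.02),onplane(c,np.array([[330,297]])/s,.1),onplane(c,np.array([[382,291]])/s,.02))
e=P[0]-P[1];print(np.arctan2(-e[0],e[1]))
st=robot.read_state(); print(R.from_quat(st['ee_rot']).as_matrix())
E
```

```text
[[ 0.57902352  0.17247894  0.02      ]
 [ 0.6173224  -0.04424986  0.02      ]
 [ 0.51416657 -0.06314216  0.02      ]
 [ 0.47191758  0.15213664  0.02      ]]
[[0.53129085 0.23737674 0.02      ]] [[0.53549454 0.10472569 0.1       ]] [[ 0.55471596 -0.00826089  0.02      ]]
0.1749076664435451
[[ 9.07408487e-01 -4.20249374e-01 -5.48039182e-04]
 [-4.20249716e-01 -9.07407322e-01 -1.45921442e-03]
 [ 1.15939180e-04  1.55441686e-03 -9.99998785e-01]]
```

Emit:
servo_tool(hand=[1, 1, 1, 1, 1, 1, 1, 1, 1, 1, 1, 1, 1, 1, 1, 1, 1], delta_pos=[[250, -420, 40], [250, -420, 40], [250, -420, 40], [250, -420, 40], [250, -420, 40], [250, -420, 40], [250, -420, 40], [250, -420, 40], [250, -420, 40], [250, -420, 40], [250, -420, 40], [250, -420, 40], [250, -420, 40], [250, -420, 40], [250, -420, 40], [250, -420, 40], [250, -420, 40]], yaw=[0.61, 0.61, 0.61, 0.61, 0.61, 0.61, 0.61, 0.61, 0.61, 0.61, 0.61, 0.61, 0.61, 0.61, 0.61, 0.61, 0.61])

```text
time_s: 1.52
tcp_pos: [0.5017, 0.1254, 0.2821]
ee_rot: [0.996, 0.089, -0.0, 0.0]
wrist_force: [0.2, -0.1, 0.1]
finger_gap: 0.998
finger_force: 0.0
```

Run:
```python
from h import *
st,im=snap('wrist','w1'); print(st['tcp_pos'],st['ee_rot'],st['q'],st['time_s'])
```

```text
[0.50173461 0.12541025 0.28211775] [ 9.96041320e-01  8.88914111e-02 -7.65472246e-05  1.39587019e-05] [ 6.34640212e-01 -1.72123613e-01 -4.47612676e-02 -5.60407169e-05
 -1.69830403e+00  1.11416678e+00] 1.5167
```

View pics/w1b.png

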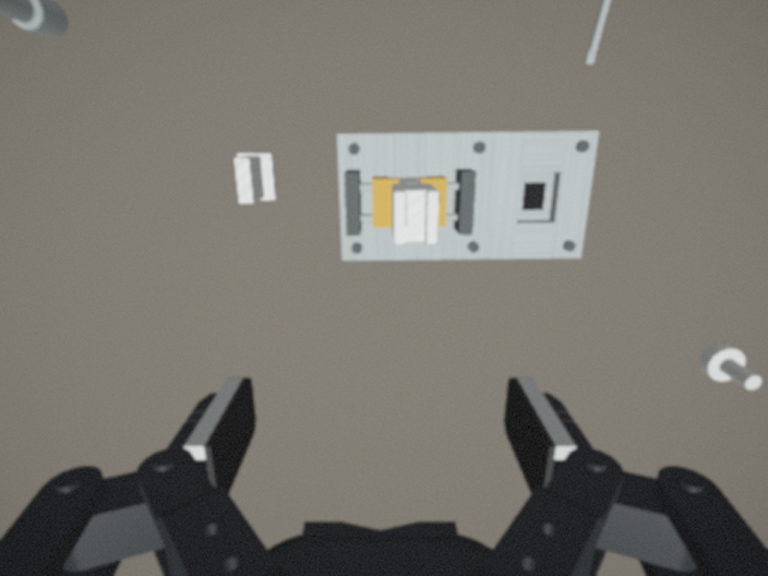

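Run:
```python
from h import *
c,im=load('w1'); g=cv2.cvtColor(im,cv2.COLOR_BGR2GRAY)
hsv=cv2.cvtColor(im,cv2.COLOR_BGR2HSV)
print(g[100:140:4,150:190:3][:, :].tolist()) if 0 else None
print('bench',g[200,100],'fix',g[110,300],g[92,250])
m=((g>150)).astype(np.uint8)*255
m[240:]=0
m=cv2.morphologyEx(m,cv2.MORPH_CLOSE,np.ones((5,5)))
cs,_=cv2.findContours(m,cv2.RETR_EXTERNAL,cv2.CHAIN_APPROX_NONE)
for k in cs:
    a=cv2.contourArea(k)
    if a<80: continue
    z=.02 if a>5000 else .051
    P=onplane(c,k[:,0],z)[:,:2]*1000
    (ctr,wh,ang)=cv2.minAreaRect(P.astype(np.float32)); print(a,cv2.boundingRect(k),np.round(ctr,1),np.round(wh,1),round(ang,2))
print(g[100:140,154:188:1][20]); 
sub=cv2.resize(im[95:145,145:195],(400,400),interpolation=cv2.INTER_NEAREST)
sub2=cv2.resize(im[100:160,330:390],(400,400),interpolation=cv2.INTER_NEAREST)
cv2.imwrite('pics/crop1.png',np.hstack([sub,sub2]))
```

```text
bench 128 fix 197 194
123.5 (474, 232, 24, 8) [ 457.9 -207.6] [10.7 32.1] 10.23
840.0 (155, 101, 29, 36) [536.9 234.2] [41.  31.8] 11.32
14194.0 (224, 87, 176, 87) [548.2  58.7] [111.9 221.7] 10.81
165.0 (391, 0, 16, 43) [683.8  -1.4] [41.1  6.3] 1.97
109.0 (9, 0, 19, 20) [621.4 401.3] [12.2 24.2] 47.15
[128 130 145 181 208 221 224 226 225 226 226 225 215 184 144 124 124 123
 125 129 163 203 222 224 221 223 224 217 191 149 129 126 128 129]
```

View pics/crop1.png

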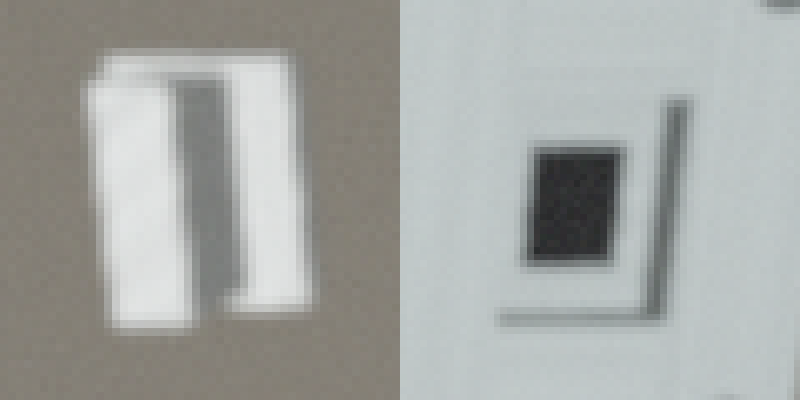

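The crop shows the rib top at the left (corners near (88,82), (175,80), (197,325), (110,328)), with the plate's right strip beside it. In the recess, the pad is centred near (572,205).

Run:
```python
from h import *
c,im=load('w1')
q=np.array([[88,82],[175,80],[197,325],[110,328]])/8+[145,95]-.5
P=onplane(c,q,.051)[:,:2]*1000; print(P.round(1),P.mean(0))
print('dirs deg',[np.degrees(np.arctan2(*(P[i]-P[j])[::-1])).round(2) for i,j in((0,3),(1,2))])
q=np.array([[297,52],[312,308]])/8+[145,95]-.5
E_=onplane(c,q,.014)[:,:2]*1000; d=E_[0]-E_[1]; a=np.arctan2(d[1],d[0]); print('plate edge',E_,np.degrees(a),np.linalg.norm(d), 'centre',E_.mean(0)+15*np.array([-np.sin(a),np.cos(a)]))
pad=np.array([[535,147],[624,147],[612,266],[523,266]])-[400,0]
print('pad',onplane(c,(pad/6.667+[330,100]-.5),.010)[:,:2].mean(0)*1000)
rc=np.array([[685,95],[655,322],[500,322]])-[400,0]
print('rec edges mouth',onplane(c,(rc/6.667+[330,100]-.5),.020)[:,:2]*1000)
t=np.radians(10.81);x=np.array([np.cos(t),np.sin(t)]);y=np.array([-x[1],x[0]]);o=np.array([548.2,58.7])-5*y
print('origin',o,'recess',o-60*y,'seat',o+55*y)
```

```text
[[550.1 251.5]
 [552.7 238.9]
 [517.4 232.7]
 [514.6 245.7]] [533.70673136 242.20557358]
dirs deg [np.float64(9.33), np.float64(10.05)]
plate edge [[557.18938634 229.82104608]
 [516.66817942 223.27849482]] 9.171818223007229 41.04598869020414 centre [534.53784842 241.35799223]
pad [560.45260141  -4.51119948]
rec edges mouth [[585.60476065 -16.01443361]
 [541.97523258 -23.70173783]
 [536.43840432   7.04207087]]
origin [549.13776377  53.78872734] recess [560.39092896  -5.14654455] seat [538.82236234 107.81272658]
```

Emit:
servo_tool(hand=[0.45, 0.45, 0.45, 0.45, 0.45, 0.45, 0.45, 0.45, 0.45, 0.45], delta_pos=[[16, 59, -60], [32, 118, -120], [32, 118, -170], [32, 118, -180], [32, 118, -180], [32, 118, -180], [32, 118, -180], [32, 118, -180], [32, 118, -180], [32, 118, -180]], yaw=[-0.01, -0.01, -0.01, -0.01, -0.01, -0.01, -0.01, -0.01, -0.01, -0.01])

```text
time_s: 2.4
tcp_pos: [0.5353, 0.2426, 0.1055]
ee_rot: [0.997, 0.083, 0.002, -0.001]
wrist_force: [0.2, -0.6, 0.4]
finger_gap: 0.451
finger_force: 0.0
```

Run:
```python
from h import *
st,im=snap('wrist','w2'); print(st['tcp_pos']*1000,st['ee_rot'])
c=cam('wrist',st); print(proj(c,[[.534,.2418,.051],[.534,.2418,.014],st['tcp_pos']]))
```

```text
[535.26932591 242.63359703 105.52276495] [ 0.99655548  0.08289396  0.00212802 -0.00111422]
[[254.4110824  223.67162548]
 [254.30833291 204.45938012]
 [253.46959381 265.72825045]]
```

View pics/w2b.png

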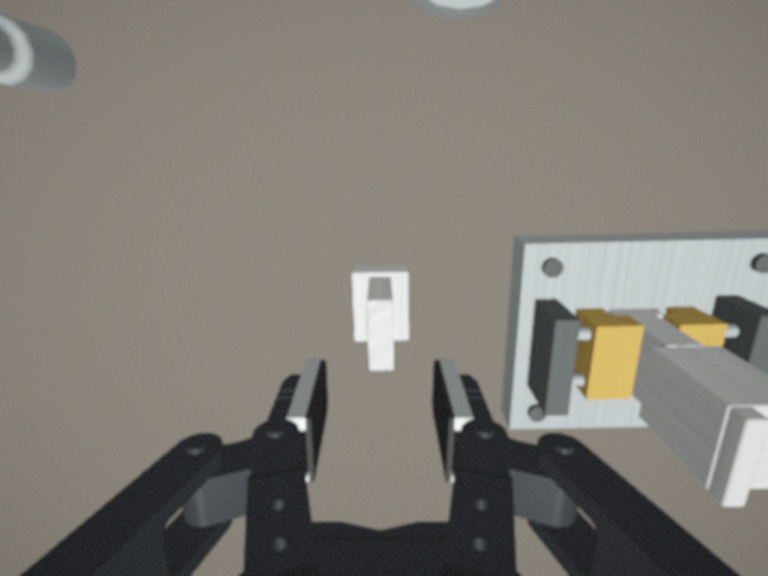

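Emit:
servo_tool(hand=[0.45, 0.45, 0.45, 0.45, 0.45, 0.45, 0, 0, 0, 0, 0, 0, 0, 0], delta_pos=[[0, 0, -30], [0, 0, -60], [0, 0, -70], [0, 0, -70], [0, 0, -70], [0, 0, -70], [0, 0, -70], [0, 0, -70], [0, 0, -70], [0, 0, -70], [0, 0, -70], [0, 0, -70], [0, 0, -70], [0, 0, -70]], yaw=[0, 0, 0, 0, 0, 0, 0, 0, 0, 0, 0, 0, 0, 0], squeeze=60)

```text
time_s: 3.62
tcp_pos: [0.535, 0.243, 0.0339]
ee_rot: [0.997, 0.083, 0.001, -0.0]
wrist_force: [-0.5, 0.1, 5.0]
finger_gap: 0.127
finger_force: 59.6
```

Emit:
servo_tool(hand=[0, 0, 0, 0, 0, 0, 0, 0, 0, 0, 0, 0, 0, 0, 0, 0, 0, 0, 0, 0], delta_pos=[[0, 0, 20], [0, 0, 60], [0, 0, 100], [0, 0, 140], [0, 0, 140], [4, -40, 140], [8, -80, 140], [13, -120, 140], [17, -160, 140], [21, -200, 140], [25, -235, 140], [26, -247, 140], [26, -247, 100], [26, -247, 60], [26, -247, 50], [26, -247, 50], [26, -247, 50], [26, -247, 50], [26, -247, 50], [26, -247, 50]], yaw=[0, 0, 0, 0, 0, 0.022, 0.022, 0.022, 0.022, 0.022, 0.022, 0.022, 0.022, 0.022, 0.022, 0.022, 0.022, 0.022, 0.022, 0.022])

```text
time_s: 5.28
tcp_pos: [0.5612, -0.0041, 0.0845]
ee_rot: [0.996, 0.094, 0.002, -0.0]
wrist_force: [0.7, -0.0, -1.8]
finger_gap: 0.129
finger_force: 58.8
```

Run:
```python
from h import *
st,im=snap('wrist','w3',1.55); print(st['tcp_pos']*1000,st['ee_rot'],st['wrist_force'])
```

```text
[561.24516875  -4.0670904   84.46351731] [ 9.95547817e-01  9.42423199e-02  1.70161008e-03 -1.86108477e-04] [ 0.72869062 -0.04462054 -1.78000509]
```

View pics/w3b.png

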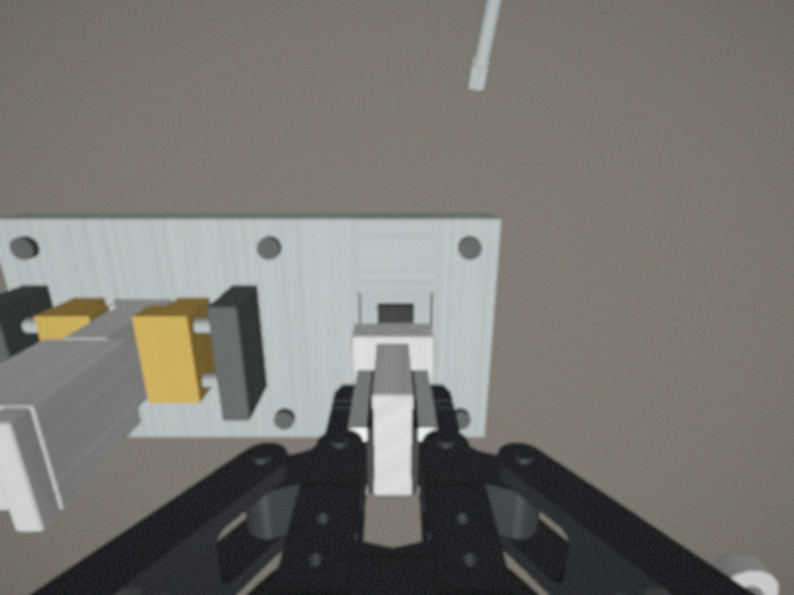

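The held insert's plate front edge is at row about 336, columns 353 to 434, and the recess mouth's far edge is at row about 292, columns 360 to 432.

Run:
```python
from h import *
c,im=load('w3'); s=1.55
t=.189;x=np.array([np.cos(t),np.sin(t)]);y=np.array([-x[1],x[0]]);o=np.array([549.1,53.8])
def f(p,z):
    P=onplane(c,np.array(p)/s-.5+.5/s*0,z)[:,:2]*1000-o; return np.c_[P@x,P@y].round(1)
print('insert top edge',f([[353,336],[434,336]],.0646),'bottom edge',f([[353,325],[434,325]],.0506))
print('recess',f([[360,292],[432,292]],.020),'tcp',(np.load('pics/w3.npz')['p'][:2]*1000-o)@np.c_[x,y])
g=cv2.cvtColor(im,cv2.COLOR_BGR2GRAY)
print('row200',list(enumerate(g[200,225:287],225))[:]) if 0 else print(g[200,225:287].tolist())
print(g[221,220:290].tolist()); print(g[180:225,240].tolist())
print('plate corner pts',f([[0,217],[500,218],[487,437]],.02))
```

```text
insert top edge [[ 20.2 -44.5]
 [ 20.2 -73.7]] bottom edge [[ 18.8 -43.3]
 [ 18.8 -75. ]]
recess [[ 22.5 -44. ]
 [ 22.5 -76.5]] tcp [  1.05701134 -59.11842354]
[192, 191, 191, 191, 190, 181, 161, 154, 173, 186, 189, 188, 190, 189, 190, 189, 186, 176, 146, 99, 75, 69, 67, 73, 68, 67, 68, 70, 73, 69, 70, 69, 72, 72, 71, 70, 66, 70, 66, 70, 73, 115, 163, 184, 189, 188, 189, 189, 190, 190, 187, 182, 161, 145, 167, 185, 189, 187, 189, 190, 193, 195]
[191, 192, 195, 194, 193, 191, 185, 196, 212, 218, 223, 223, 224, 224, 223, 222, 221, 220, 220, 221, 220, 218, 211, 199, 192, 189, 188, 189, 189, 187, 187, 190, 188, 188, 187, 189, 187, 187, 186, 188, 188, 187, 190, 203, 212, 219, 221, 220, 218, 218, 216, 216, 217, 215, 217, 218, 220, 220, 212, 194, 184, 183, 185, 189, 194, 195, 194, 189, 188, 189]
[190, 187, 188, 189, 190, 191, 191, 189, 188, 187, 189, 187, 190, 187, 188, 189, 190, 190, 186, 187, 189, 190, 189, 190, 189, 190, 190, 186, 169, 147, 134, 131, 132, 135, 135, 139, 157, 186, 208, 217, 219, 220, 219, 219, 220]
plate corner pts [[  56.3  109.5]
 [  55.8 -104.7]
 [ -54.8 -106.6]]
```

Emit:
servo_tool(hand=[0, 0, 0, 0, 0, 0, 0, 0, 0, 0], delta_pos=[[0.5, -1, -10], [0.5, -1, -20], [0.5, -1, -25], [0.5, -1, -28], [0.5, -1, -31], [0.5, -1, -34], [0.5, -1, -37], [0.5, -1, -40], [0.5, -1, -40], [0.5, -1, -40]], yaw=[0, 0, 0, 0, 0, 0, 0, 0, 0, 0])

```text
time_s: 6.17
tcp_pos: [0.5606, -0.0056, 0.0422]
ee_rot: [0.996, 0.094, 0.0, 0.0]
wrist_force: [1.0, -0.1, -0.3]
finger_gap: 0.131
finger_force: 58.9
```

Emit:
servo_tool(hand=[0, 0, 0, 0, 0, 0, 0, 0], delta_pos=[[0, 0, -2], [0, 0, -4], [0, 0, -6], [0, 0, -8], [0, 0, -8], [0, 0, -8], [0, 0, -8], [0, 0, -8]], yaw=[0, 0, 0, 0, 0, 0, 0, 0])

```text
time_s: 6.83
tcp_pos: [0.5609, -0.0057, 0.0398]
ee_rot: [0.996, 0.095, 0.001, 0.001]
wrist_force: [-19.6, 3.5, 30.7]
finger_gap: 0.128
finger_force: 63.6
```

Emit:
servo_tool(hand=[0, 0, 0.4, 0.4, 0.4, 0.4, 0.4, 0.4, 0.4, 0.4, 0.4, 0.4, 0.4, 0.4], delta_pos=[[0, 0, 5], [0, 0, 5], [0, 0, 5], [0, 0, 5], [0, 0, 5], [0, 0, 5], [0, 0, 30], [0, 0, 70], [0, 0, 110], [0, 0, 150], [0, 0, 190], [0, 0, 190], [0, 0, 190], [0, 0, 190]], yaw=[0, 0, 0, 0, 0, 0, 0, 0, 0, 0, 0, 0, 0, 0])

```text
time_s: 8.0
tcp_pos: [0.5606, -0.0054, 0.2236]
ee_rot: [0.996, 0.094, -0.0, -0.0]
wrist_force: [-0.3, 0.9, -1.7]
finger_gap: 0.401
finger_force: 0.0
```

Run:
```python
from h import *
st,im=snap('wrist','w4',1.55); print(st['tcp_pos']*1000,st['ee_rot'],st['wrist_force'])
```

```text
[560.56408451  -5.41557836 223.56155246] [ 9.95577613e-01  9.39419615e-02 -2.70686244e-04 -2.26491558e-04] [-0.27814606  0.85113971 -1.68229415]
```

View pics/w4b.png

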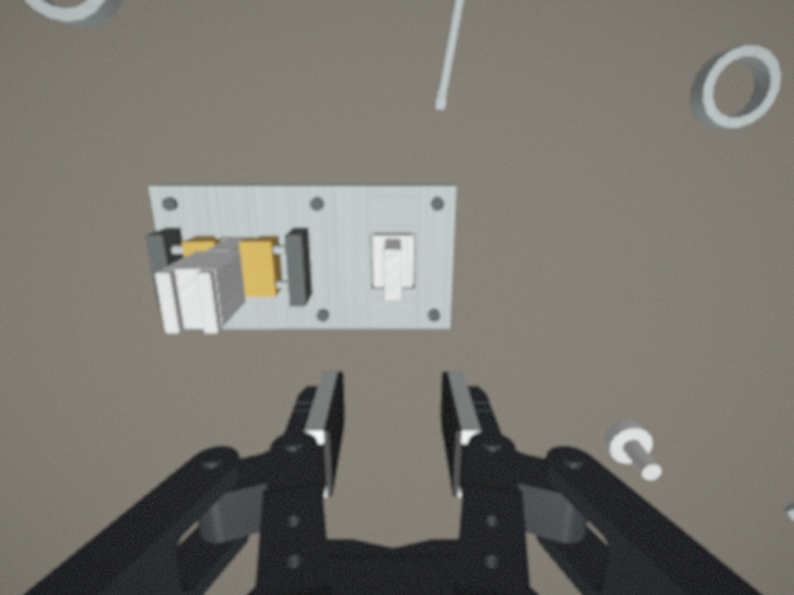

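The insert sits in the recess at (393,262), with the plate level with the fixture top. The tall block stands between the brass pads at about (215,280).

Emit:
servo_tool(hand=[0.65, 0.65, 0.65, 0.65, 0.65, 0.65, 0.65, 0.65, 0.65, 0.65, 0.65, 0.65], delta_pos=[[-7, 38, 0], [-15, 76, 0], [-22, 113.5, 0], [-22, 113.5, 0], [-22, 113.5, 0], [-22, 113.5, -20], [-22, 113.5, -40], [-22, 113.5, -60], [-22, 113.5, -60], [-22, 113.5, -60], [-22, 113.5, -60], [-22, 113.5, -60]], yaw=[0, 0, 0, 0, 0, 0, 0, 0, 0, 0, 0, 0])

```text
time_s: 9.05
tcp_pos: [0.5394, 0.1077, 0.1659]
ee_rot: [0.996, 0.094, 0.001, -0.0]
wrist_force: [0.4, 0.2, 0.8]
finger_gap: 0.654
finger_force: 0.0
```

Run:
```python
from h import *
st,im=snap('wrist','w5',1.55); print(st['tcp_pos']*1000,st['ee_rot'],st['wrist_force'])
```

```text
[539.39215024 107.65220164 165.88858343] [ 9.95600182e-01  9.36964713e-02  1.11348944e-03 -9.98006994e-05] [0.36143473 0.18258202 0.82012696]
```

View pics/w5b.png

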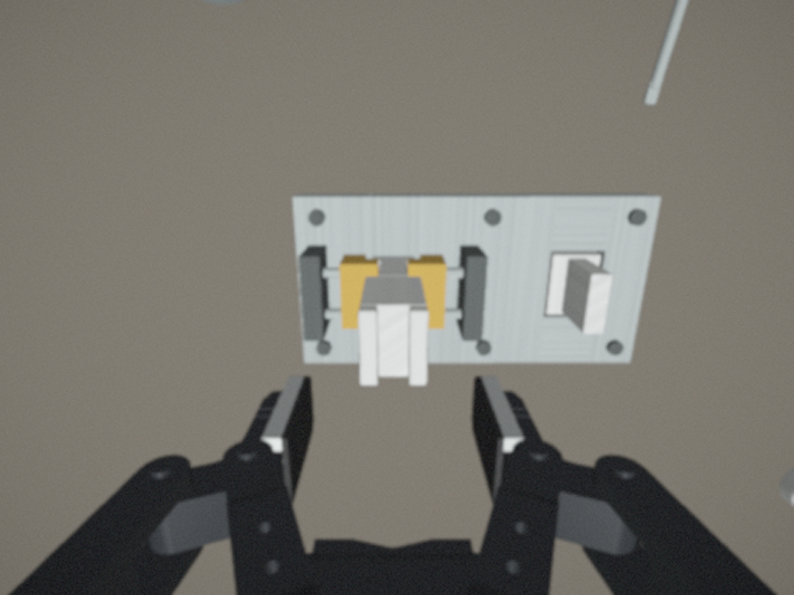

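Emit:
servo_tool(hand=[0.65, 0.65, 0.65, 0.65, 0.65, 0.65, 0.65, 0.65, 0.65, 0.65, 0.65, 0.65, 0.65, 0.65, 0.65, 0.65, 0.65, 0.65, 0.65, 0.65], delta_pos=[[0, 0, -25], [0, 0, -50], [0, 0, -71], [0, 0, -71], [0, 0, -71], [-1, 5, -71], [-2, 10, -71], [-2.4, 13, -71], [-2.8, 15, -71], [-3.2, 17, -71], [-3.6, 19, -71], [-4, 21, -71], [-4.4, 23, -71], [-4.8, 25, -71], [-5.2, 27, -71], [-5.6, 29, -71], [-5.8, 30.5, -71], [-5.8, 30.5, -71], [-5.8, 30.5, -71], [-5.8, 30.5, -71]], yaw=[0, 0, 0, 0, 0, 0, 0, 0, 0, 0, 0, 0, 0, 0, 0, 0, 0, 0, 0, 0])

```text
time_s: 10.77
tcp_pos: [0.5345, 0.1364, 0.0966]
ee_rot: [0.996, 0.094, 0.002, 0.002]
wrist_force: [1.2, -8.3, 10.1]
finger_gap: 0.647
finger_force: 5.5
```

Run:
```python
from h import *
st,im=snap('wrist','w6',1.55); print(st['tcp_pos']*1000,st['ee_rot'],st['wrist_force'])
t=.189;x=np.array([np.cos(t),np.sin(t)]);y=np.array([-x[1],x[0]])
print((st['tcp_pos'][:2]*1000-[538.8,107.8])@np.c_[x,y])
```

```text
[534.47803669 136.39805927  96.60023453] [0.99559674 0.09369709 0.00199217 0.00200356] [ 1.2023147  -8.30432678 10.07637604]
[ 1.12791137 28.9007989 ]
```

View pics/w6b.png

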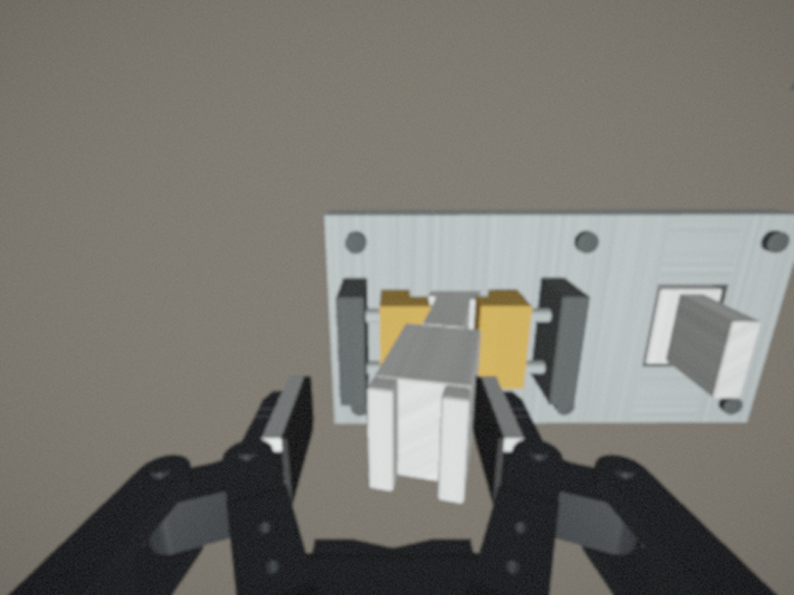

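```bash
cat >> h.py <<'E'
t_=.189;X=np.array([np.cos(t_),np.sin(t_)]);Y=np.array([-X[1],X[0]]);SEAT=np.array([538.8,107.8])
def pads(name):
    """fixture-y extents (mm from seat) of the brass top faces, by colour, on z=45 mm"""
    c,im=load(name); h=cv2.cvtColor(im,cv2.COLOR_BGR2HSV)
    m=cv2.inRange(h,(10,90,150),(35,255,255)); n,l,s,_=cv2.connectedComponentsWithStats(m)
    for i in range(1,n):
        if s[i,4]<60: continue
        k=max(cv2.findContours((l==i).astype(np.uint8),0,cv2.CHAIN_APPROX_NONE)[0],key=len)
        P=onplane(c,k[:,0],.045)[:,:2]*1000-SEAT; y=P@Y; x=P@X
        print(name,'y %.1f..%.1f x %.1f..%.1f'%(*np.percentile(y,[3,97]),*np.percentile(x,[3,97])),s[i])
E
python3 - <<'E'
from h import *
for n in('w1','w5','w6'): pads(n)
E
```

```text
w1 y 10.6..29.4 x -18.2..20.0 [249 119  17  32 400]
w1 y -29.6..-10.2 x -16.8..20.7 [280 118  18  33 187]
w5 y 8.9..29.9 x -18.9..20.2 [219 170  25  42 597]
w5 y -30.2..-8.9 x -19.0..20.2 [263 170  25  42 588]
w6 y 13.9..34.2 x -4.5..20.4 [245 197  33  37 562]
w6 y -30.2..-8.6 x -18.7..20.3 [ 309  197   34   53 1537]
```

The block leans to the left, towards +y, and the left pad has moved from 29.9 to 34.2, so it is 4.3 mm back. I'll push a little further.

Emit:
servo_tool(hand=[0.65, 0.65, 0.65, 0.65, 0.65, 0.65, 0.65], delta_pos=[[-0.4, 2, 0], [-0.8, 4, 0], [-1.2, 6, 0], [-1.2, 6.5, 0], [-1.2, 6.5, 0], [-1.2, 6.5, 0], [-1.2, 6.5, 0]], yaw=[0, 0, 0, 0, 0, 0, 0])

```text
time_s: 11.4
tcp_pos: [0.5331, 0.1421, 0.0957]
ee_rot: [0.996, 0.093, 0.001, 0.003]
wrist_force: [2.7, -12.1, 8.1]
finger_gap: 0.649
finger_force: 6.7
```

Run:
```python
from h import *
st,im=snap('wrist','w7',1.55); p=st['tcp_pos']*1000;print(p,(p[:2]-SEAT)@Y,st['wrist_force']); pads('w7')
```

```text
[533.06690611 142.13900385  95.74649265] 34.80463088679564 [  2.65993331 -12.12056741   8.14632203]
w7 y 16.3..36.7 x 2.2..20.3 [250 197  33  28 453]
w7 y -30.1..-8.3 x -18.7..20.9 [ 315  196   37   54 1676]
```

Emit:
servo_tool(hand=[0.65, 0.65, 0.65, 0.65, 0.65, 0.65, 0.65, 0.65, 0.65, 0.65, 0.65, 0.65, 0.65, 0.65, 0.65, 0.65, 0.65, 0.65, 0.65, 0.65], delta_pos=[[2, -10, 0], [4, -20, 0], [5, -25, 0], [6, -30, 0], [6.7, -34, 0], [7.5, -38, 0], [8.3, -42, 0], [9, -46, 0], [9.8, -50, 0], [10.5, -54, 0], [11, -57, 0], [11.5, -60, 0], [12, -62, 0], [12.4, -64, 0], [12.8, -66, 0], [13.2, -68, 0], [13.6, -70, 0], [14, -72.5, 0], [14, -72.5, 0], [14, -72.5, 0]], yaw=[0, 0, 0, 0, 0, 0, 0, 0, 0, 0, 0, 0, 0, 0, 0, 0, 0, 0, 0, 0])

```text
time_s: 13.12
tcp_pos: [0.5469, 0.0742, 0.0962]
ee_rot: [0.996, 0.095, 0.002, -0.002]
wrist_force: [-5.1, 5.9, 11.6]
finger_gap: 0.648
finger_force: 5.5
```

Run:
```python
from h import *
st,im=snap('wrist','w8',1.55); p=st['tcp_pos']*1000;print(p,(p[:2]-SEAT)@Y,st['wrist_force']); pads('w8')
```

```text
[546.88329869  74.21368708  96.17743974] -34.506892370175265 [-5.1060734   5.8611467  11.59881015]
w8 y 14.9..37.2 x -19.4..20.3 [ 146  198   38   54 1741]
w8 y -36.2..-15.6 x 2.3..20.4 [225 198  32  27 461]
```

Emit:
servo_tool(hand=[0.65, 0.65, 0.65, 0.65, 0.65, 0.65, 0.65, 0.65, 0.65, 0.65, 0.65, 0.65, 0, 0, 0, 0, 0, 0, 0, 0], delta_pos=[[0.2, -1, 0], [0.4, -2, 0], [0.4, -2, 0], [0.4, -2, 0], [-1, 5, 0], [-2, 11, 0], [-3, 17, 0], [-4, 22, 0], [-5, 27, 0], [-6, 32, 0], [-6.8, 35.5, 0], [-6.8, 35.5, 0], [-6.8, 35.5, 0], [-6.8, 35.5, 0], [-6.8, 35.5, 0], [-6.8, 35.5, 0], [-6.8, 35.5, 0], [-6.8, 35.5, 0], [-6.8, 35.5, 0], [-6.8, 35.5, 0]], yaw=[0, 0, 0, 0, 0, 0, 0, 0, 0, 0, 0, 0, 0, 0, 0, 0, 0, 0, 0, 0], squeeze=20)

```text
time_s: 14.83
tcp_pos: [0.5389, 0.1079, 0.0933]
ee_rot: [0.996, 0.094, 0.0, 0.0]
wrist_force: [-1.1, -0.0, 0.6]
finger_gap: 0.348
finger_force: 22.5
```

Run:
```python
from h import *
st,im=snap('wrist','w9',1.55); p=st['tcp_pos']*1000;print(p,(p[:2]-SEAT)@Y,st['wrist_force'],st['ee_rot']); pads('w9')
```

```text
[538.86159945 107.93512387  93.27262614] 0.12114456098280434 [-1.11485469 -0.01326616  0.61522435] [9.95576952e-01 9.39496207e-02 2.22609845e-05 3.42556718e-06]
w9 y 15.3..37.2 x -17.1..20.4 [ 197  197   35   53 1345]
w9 y -37.4..-15.3 x -17.1..20.4 [ 277  197   35   54 1420]
```

View pics/w9b.png

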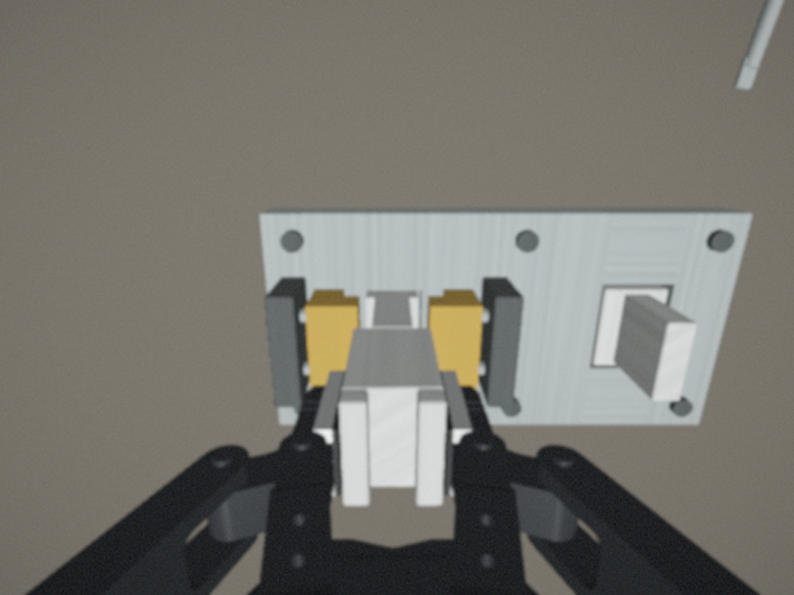

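Both pads are now 7 mm back and symmetric, at (332,345) and (455,345), and the block stands upright between the fingers. I'll regrip lower and then lift.

Emit:
servo_tool(hand=[0.42, 0.42, 0.42, 0.42, 0.42, 0.42, 0, 0, 0, 0, 0, 0, 0, 0], delta_pos=[[0, 0, 0], [0, 0, 0], [0, 0, -6], [0, 0, -12], [0, 0, -12], [0, 0, -12], [0, 0, -12], [0, 0, -12], [0, 0, -12], [0, 0, -12], [0, 0, -12], [0, 0, -12], [0, 0, -12], [0, 0, -12]], yaw=[0, 0, 0, 0, 0, 0, 0, 0, 0, 0, 0, 0, 0, 0], squeeze=60)

```text
time_s: 16.05
tcp_pos: [0.5387, 0.1079, 0.0811]
ee_rot: [0.996, 0.094, -0.0, 0.0]
wrist_force: [-0.7, -0.1, -3.9]
finger_gap: 0.342
finger_force: 59.4
```

Emit:
servo_tool(hand=[0, 0, 0, 0, 0, 0, 0, 0, 0, 0, 0, 0], delta_pos=[[0, 0, 3], [0, 0, 6], [0, 0, 10], [0, 0, 14], [0, 0, 18], [0, 0, 22], [0, 0, 22], [0, 0, 22], [0, 0, 22], [0, 0, 22], [0, 0, 22], [0, 0, 22]], yaw=[0, 0, 0, 0, 0, 0, 0, 0, 0, 0, 0, 0])

```text
time_s: 17.05
tcp_pos: [0.5388, 0.1079, 0.103]
ee_rot: [0.996, 0.094, -0.0, 0.0]
wrist_force: [-0.4, 0.8, -2.4]
finger_gap: 0.342
finger_force: 59.4
```

Emit:
servo_tool(hand=[0, 0, 0, 0, 0, 0, 0, 0, 0, 0, 0, 0, 0, 0, 0, 0], delta_pos=[[0, 0, 4], [0, 0, 9], [0, 0, 15], [0, 0, 21], [0, 0, 27], [0, 0, 31], [0, 0, 32], [0, 0, 32], [0, 0, 32], [0, 0, 32], [0, 0, 32], [0, 0, 32], [0, 0, 32], [0, 0, 32], [0, 0, 32], [0, 0, 32]], yaw=[0, 0, 0, 0, 0, 0, 0, 0, 0, 0, 0, 0, 0, 0, 0, 0])

```text
time_s: 18.38
tcp_pos: [0.5389, 0.1079, 0.1352]
ee_rot: [0.996, 0.094, 0.0, 0.0]
wrist_force: [-0.2, -0.8, -1.7]
finger_gap: 0.345
finger_force: 59.4
```

Run:
```python
from h import *
st,im=snap('scene','s1'); p=st['tcp_pos']*1000;print(p,st['wrist_force'],st['ee_rot'],st['finger_force'])
c=cam('scene'); s=np.r_[SEAT/1000,0]
print(proj(c,[s+[0,0,.06],s+[0,0,.17],s+[0,0,.045]]).round(1))
u,v=proj(c,[s+[0,0,.06]])[0].astype(int)
cv2.imwrite('pics/s1c.png',cv2.resize(im[v-70:v+50,u-110:u+50],(800,600),interpolation=cv2.INTER_CUBIC)); print(u-110,v-70)
```

```text
[538.86461115 107.90470824 135.23094513] [-0.19395791 -0.77059602 -1.74316421] [9.95575719e-01 9.39626761e-02 6.64614800e-06 6.08312976e-05] 59.35433864593506
[[305.6 194.6]
 [309.5 172.2]
 [305.1 197.4]]
195 124
```

View pics/s1c.png

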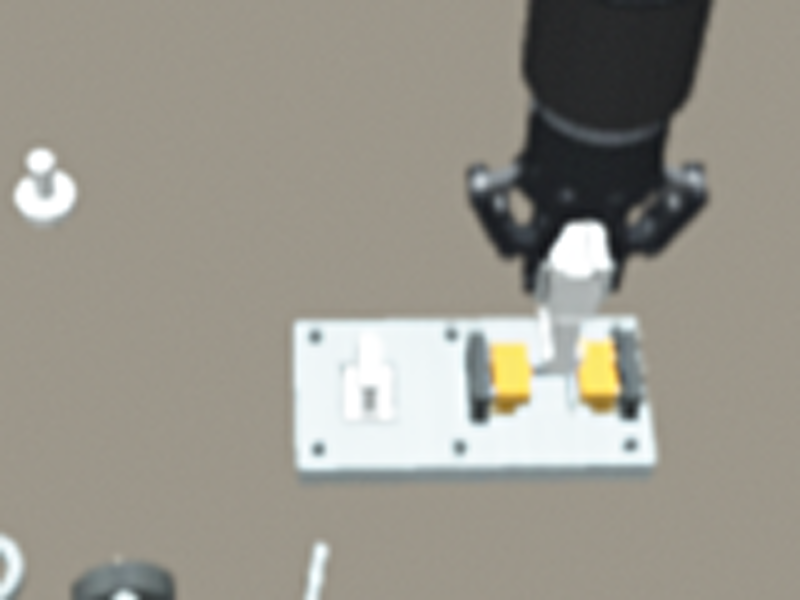

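The block is held upright over its seat with its foot at about (560,370). The insert is seated at (370,390), and the bystanders in view have not moved.

```bash
python3 -c "
from rig import robot
print(robot.job_done())"
```

```text
the job is handed in; nothing more can be done
None
```

I pressed the ribbed insert home in the recess with about 30 N, rocked the tall block free, and handed in the job with the block held upright over its seat, its foot about 15 mm above the pad tops, at 18.4 s of the 64 s limit; the result of the judging was not shown.

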